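# Cure the tablet's seam with the UV pen

### The job

Take the square-handled UV curing pen from its stand and guide its tip slowly (2 to 4 cm a second) and steadily along the whole glue seam across the back of the tablet, where the plastic end strip meets the metal back, starting at the end beside the square camera bump and going right across to the other edge. Keep the tip over the seam, about a centimetre above it, and do not press on the tablet. Then hang the pen upright in its own stand again and let go.

Things in the scene. Friction and masses are not known exactly. Their poses are not given: they have to be found in the camera images.
- pen_grip (a point): On the axis of the loose UV pen (80 g), which hangs tip down in its stand: white square handle 18 x 18 x 60 mm over a black disc 44 mm wide, 5 mm thick, over a round barrel 14 mm wide with a 4 mm tip. The point is 32 mm above the disc, 28 mm below the handle's top, 99 mm above the tip. z up the pen; x, y square to the handle's flats. The similar brush in the other stand has a round bulging handle.
- pen_tip (a point): The tip of the UV pen, 99 mm below pen_grip along the pen's axis and 62 mm below the underside of its disc; the barrel tapers over the last 22 mm. Same axes as pen_grip.
- tablet: Fixed tablet, face down in a jig. Origin: middle of the seam, on the back's surface 20 mm above the bench. x along the seam from the camera-bump end (-80 mm) to the other edge (+80 mm), z up. The seam is a straight pale line between the black plastic strip (y -30 to 0) and the aluminium back (y 0 to 190). Black camera bump 30 x 30 x 2.5 mm at x -56, y 36 mm. Clamps 5 mm high, only beyond y 80 mm.
- pen_stand_hole0 (a point): Middle of the mouth of the pen's own stand, a fixed grey block 60 x 60 x 72 mm high with a square upright hole 26 x 26 mm, 66 mm deep, chamfered 4 mm. On its flat top, 72 mm above the bench; x, y square to its sides, as are the pen's flats at the start; z up. Hanging by its disc, the pen has pen_grip 37 mm above this point.
Mind the look-alikes: they are no part of the job. What is shaped like the part that bears pen_grip but red is not meant.

How it is judged:
By the outcome, as a careful person would: the job done as asked, in the order asked, and still so for the second after the job is handed in, with the robot touching nothing.
It also fails if it takes over 58 s, if anything falls off the work surface, if the arm or the gripper's body presses on something with over 40 N, if the wrist force passes 120 N, or if a joint passes its speed limit or range.

### The arm

A 7-joint arm with a two-finger parallel gripper is mounted at the origin on the work surface. World frame = base frame: x ahead of the robot, y to its left, z up, the work surface at z = 0. Lengths are in m, angles in rad, forces in N, time in s.
With the tool pointing down it reaches from about 0.4 to 0.9 m from the base axis. Payload 5.5 kg.
Tool frame: the origin (TCP) lies midway between the tips of the shut fingers; the grasp point (between the pads) lies 19 mm behind it (manip.grip_depth is the distance from the TCP to the grasp point, in m); z points along the fingers, y is the line along which they close (so a half turn about z gives the same grasp; the last joint's range is limited). The gripper opens to 92 mm and grips with 3 to 60 N. Pads are 19 mm wide; open, the fingers measure 130 mm over their backs; the gripper's body (75 mm by 190 mm) begins 47 mm behind the grasp point.
Start: joints at [1.414, 0.501, -0.427, 1.55, 0.221, 1.138, -0.21], TCP at [0.265, -0.594, 0.205] pointing down, gripper open.
Joint ranges: [-2.88, 2.88], [-0.31, 2.03], [-1.54, 1.56], [0.2, 2.42], [-1.41, 4.55], [0.19, 2.02], [-2.57, 2.57]. Speed limits (rad/s): [2.57, 2.57, 3.14, 3.14, 3.14, 3.14, 3.14].

### API

Orientations are given as a unit quaternion [x, y, z, w].
In Python, from bench import manip, effector, viewer gives the robot as it stands. Calls block until the motion is done:
- manip.move_pose(position, orientation): joint-space move of the TCP to a pose.
- manip.servo_line(position, ori=None, vel=0.15): straight line of the TCP; ori=None keeps the orientation; vel is the mean speed in m/s.
- manip.movej(angles): joint-space move.
- effector.open_jaws() and effector.close(f_grip=None): open the fingers fully, or close them until they stop; f_grip is the grip in N (None keeps the last).
- manip.sleep(seconds).
- manip.solve_ik(position, orientation): joint angles nearest the present ones, or None.
- viewer.get_image(name): name is "scene" or "top" or "wrist"; returns the picture (420x560x3 uint8, red, green, blue); there is no depth.
- viewer.get_calibration(name): a dict with "vfov" (degrees; the focal length in pixels is half the picture's height over the tangent of half this angle, whatever the lens; pixels are square), "cx", "cy" (the principal point, pixels), "eye" and "attitude" of the camera in the world. Camera axes: x right, y down, z forward; pixel columns grow to the right and rows downward; lengths in m; the calibration is good to about 2 mm. A picture is of the moment at which its call begins: read the wrist's pose just before it. get_calibration takes no time and is no camera call; for the wrist camera it gives the pose at the moment of the call.
A pose or a line that the arm cannot do raises manip.PlanningError and nothing moves.
- manip.hand_in(): hands the job in; it is judged then, once.
Readings, each from a call of its own:
- manip.current_clock(): time.
- manip.current_q(): joint angles.
- manip.current_joint_velocities(): joint speeds.
- manip.current_tau(): joint torques, N m.
- manip.current_tool_pos(): TCP position.
- manip.current_tcp_rot(): TCP orientation.
- manip.current_force(): force on the tool from outside, world axes, zero at the start.
- manip.current_wrist_torque(): the same for the moment, N m.
- manip.current_finger_gap(): finger opening in m.
- manip.current_gripper_force(): force on a finger pad.
Only numpy, scipy, OpenCV 4.12 (cv2) and the standard library are available. Lean on these libraries where they do the work, as an engineer would, in place of code of your own. Each camera call takes 0.05 s, during which the arm holds its last target. There are 200 camera calls.

## Working session

There is one attempt and no reset: what is moved stays moved. The work goes in short steps, each a Python script; the robot and the scene stay as the last script left them, time stands still between calls to the robot, and variables do not carry over. Pictures are saved under pics/ and viewed, at most 10 in all, crops included, and the job is handed in when it is done.

```bash
mkdir -p pics; ls; python3 - <<'E'
from bench import manip,viewer
import cv2
for n in("scene","top"):
    im=viewer.get_image(n); cv2.imwrite(f"pics/{n}0.png",im[:,:,::-1]); print(n,viewer.get_calibration(n))
print(viewer.get_calibration("wrist"),manip.current_tcp_rot(),manip.current_clock(),manip.current_tool_pos())
E
```

```text
pics
scene {'vfov': 44.567021432230426, 'cx': 274.44170778695263, 'cy': 202.19399062079782, 'eye': array([ 1.1400165 , -0.70352106,  0.70464416]), 'attitude': array([ 0.82129719,  0.3537289 , -0.18544498, -0.40737815])}
top {'vfov': 55.613702381086775, 'cx': 280.22507732643334, 'cy': 200.58875027342535, 'eye': array([ 0.44131941, -0.12682102,  0.88084874]), 'attitude': array([ 0.71674722, -0.69554854,  0.04471132, -0.02205775])}
{'vfov': 61.98416714015523, 'cx': 279.8273251228517, 'cy': 212.13937871638808, 'eye': array([ 0.32749281, -0.56515094,  0.38419493]), 'attitude': array([ 0.83151756, -0.53933082, -0.07321929,  0.11108446])} [ 9.78042168e-01  2.08405378e-01 -1.37850516e-04 -8.34439256e-04] 0.1 [ 0.2646636  -0.59297452  0.20391022]
```

View pics/top0.png

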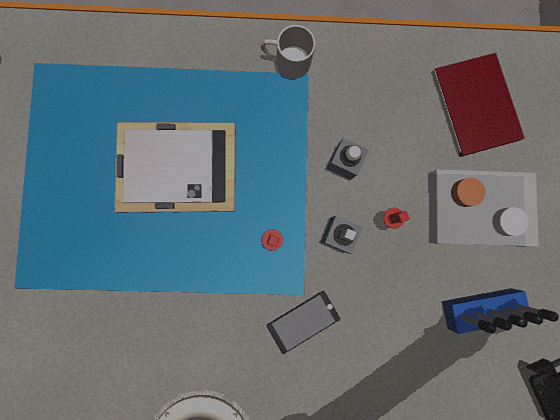

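View pics/scene0.png

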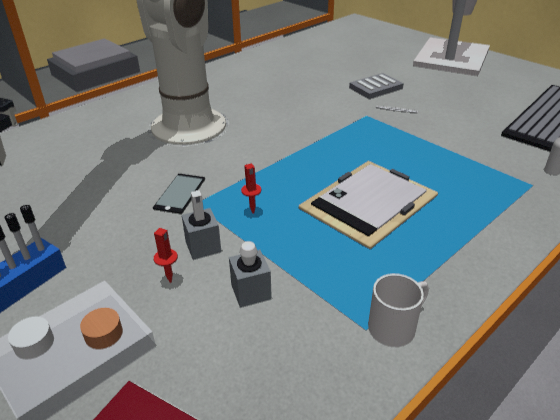

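Top view: the pen's white square handle is at about (349,236) on the stand at (342,234). The brush is at (352,153). The seam runs at column ~213 from row 203 (bump end) to row 130. Next I compute positions and look from close by.

```bash
cat > h.py <<'E'
from bench import manip,effector,viewer
import numpy as np,cv2
from scipy.spatial.transform import Rotation as R
def cast(c,px,z):
    px=np.atleast_2d(px).astype(float); f=210/np.tan(np.radians(c['vfov'])/2)
    d=np.c_[(px[:,0]-c['cx'])/f,(px[:,1]-c['cy'])/f,np.ones(len(px))]
    d=R.from_quat(c['attitude']).apply(d); e=np.array(c['eye'])
    return e+d*((z-e[2])/d[:,2])[:,None]
def proj(c,p):
    f=210/np.tan(np.radians(c['vfov'])/2)
    d=R.from_quat(c['attitude']).inv().apply(np.atleast_2d(p)-c['eye'])
    return d[:,:2]/d[:,2:]*f+[c['cx'],c['cy']]
def down(yaw): # tool down, tool y axis at angle yaw from world y
    return (R.from_euler('z',yaw)*R.from_quat([1,0,0,0])).as_quat()
E
python3 - <<'E'
from h import *
c=viewer.get_calibration("top")
print("pen top",cast(c,[349,236],.137))
print("stand",cast(c,[[340,215],[363,227],[347,253],[322,242]],.072))
print("seam",cast(c,[[212.5,202.5],[212.5,130]],.02)); print("red",cast(c,[[272,240],[395,217]],.06))
print("brush",cast(c,[352,153],.137))
m=viewer.get_image("top")
cv2.imwrite("pics/t1.png",np.hstack([cv2.resize(m[200:260,310:370],(400,400),interpolation=cv2.INTER_CUBIC),cv2.resize(m[120:220,130:230],(400,400),interpolation=cv2.INTER_CUBIC)])[:,:,::-1])
E
```

```text
pen top [[ 0.44966495 -0.28036999  0.137     ]]
stand [[ 0.49263979 -0.27475612  0.072     ]
 [ 0.46953383 -0.32233672  0.072     ]
 [ 0.41593872 -0.29012467  0.072     ]
 [ 0.43669109 -0.23883369  0.072     ]]
seam [[ 5.14550006e-01 -7.13707541e-03  2.00000000e-02]
 [ 6.74315309e-01 -5.01287244e-05  2.00000000e-02]]
red [[ 0.4378067  -0.13748348  0.06      ]
 [ 0.49273005 -0.3922119   0.06      ]]
brush [[ 0.60779217 -0.2842192   0.137     ]]
```

View pics/t1.png

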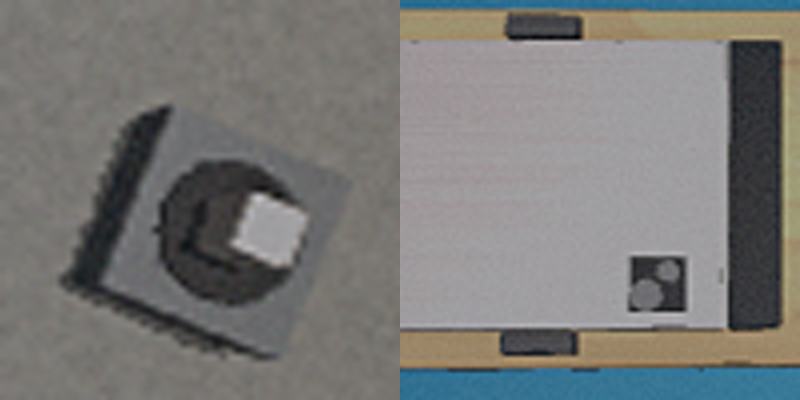

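```bash
python3 - <<'E'
from h import *
c=viewer.get_calibration("top")
s=cast(c,np.array([[172,105],[350,182],[275,357],[100,282]])/6.6667+[310,200],.072)[:,:2]
e=s[1]-s[0]; e2=s[2]-s[1]
print("len",[np.linalg.norm(s[i]-s[i-1])*1e3 for i in range(4)])
ctr=s.mean(0); a=np.arctan2(e[1],e[0]); b=np.arctan2(e2[1],e2[0])
print("ctr",ctr,"pen",cast(c,np.array([[268,230]])/6.6667+[310,200],.137),np.degrees([a,b]))
seam=cast(c,[[212.2,202],[212.4,130.3]],.02); print(seam)
t=cast(c,[[131,0]],.02)
ya=(np.mean([np.radians(90)+a,b+np.pi])) 
print("yaw",np.degrees(ya))
for k in range(4):
    y=ya+k*np.pi/2
    r=[]
    for p in([*ctr,.25],[*ctr,.09],[*seam[0,:2],.11],[*seam[1,:2],.11]):
        q=manip.solve_ik(p,down(y)); r.append(None if q is None else np.round(q,2).tolist())
    print(k,np.degrees(y)%360,*r,sep="\n ")
print(R.from_quat(manip.current_tcp_rot()).as_matrix())
E
```

```text
len [np.float64(58.55607781915571), np.float64(59.370169116838795), np.float64(58.3391129028456), np.float64(57.87221226917595)]
ctr [ 0.45276546 -0.28280628] pen [[ 0.45252934 -0.28259712  0.137     ]] [-111.69935248  157.30892411]
[[ 5.15612878e-01 -6.44477533e-03  2.00000000e-02]
 [ 6.73634559e-01  1.38420217e-04  2.00000000e-02]]
yaw 157.80478581384162
0
 157.80478581384162
 [1.34, 0.38, -1.04, 1.78, 0.35, 1.19, 1.38]
 [1.22, 0.59, -0.92, 1.93, 0.59, 0.92, 1.19]
 [0.75, 0.56, -1.0, 1.96, 0.58, 0.95, 0.64]
 [0.66, 0.93, -1.16, 1.55, 0.89, 1.26, 0.54]
1
 247.80478581384162
 [-0.46, 0.47, 1.27, 1.83, -0.48, 1.21, -2.56]
 [-0.41, 0.92, 1.35, 1.98, -1.01, 1.16, -2.15]
 [0.91, 0.77, -1.3, 1.95, 0.84, 1.11, 2.0]
 [0.7, 1.03, -1.31, 1.55, 1.01, 1.36, 2.05]
2
 337.80478581384165
 [0.91, 0.25, -0.47, 1.79, 0.12, 1.13, -1.56]
 [0.82, 0.44, -0.38, 1.94, 0.22, 0.8, -1.64]
 [0.52, 0.44, -0.68, 1.96, 0.36, 0.86, -2.31]
 [0.32, 0.66, -0.52, 1.56, 0.37, 1.02, -2.27]
3
 67.80478581384165
 [1.14, 0.3, -0.76, 1.78, 0.22, 1.15, -0.08]
 [1.04, 0.5, -0.67, 1.93, 0.41, 0.85, -0.23]
 [0.66, 0.5, -0.87, 1.96, 0.48, 0.91, -0.85]
 [0.53, 0.78, -0.88, 1.55, 0.65, 1.12, -0.89]
[[ 9.13159341e-01  4.07602398e-01 -5.50252142e-04]
 [ 4.07602767e-01 -9.13158347e-01  1.34799296e-03]
 [ 4.69778264e-05 -1.45521666e-03 -9.99998940e-01]]
```

```bash
python3 - <<'E'
from h import *
manip.servo_line([.265,-.594,.26],vel=.2)
manip.move_pose([.4526,-.2827,.24],down(np.radians(67.8)))
manip.sleep(.2)
c=viewer.get_calibration("wrist"); m=viewer.get_image("wrist")
cv2.imwrite("pics/w1.png",m[:,:,::-1]); np.save("w1.npy",c,allow_pickle=True)
print(c,manip.current_clock(),manip.current_tool_pos())
print(proj(c,[[.4526,-.2827,.137],[.4526,-.2827,.072]]))
E
```

```text
{'vfov': 61.98416714015523, 'cx': 279.8273251228517, 'cy': 212.13937871638808, 'eye': array([ 0.47716257, -0.21942636,  0.42019276]), 'attitude': array([ 0.97230575, -0.19220843, -0.02599175,  0.13039121])} 2.1917 [ 0.452195   -0.28382113  0.2398707 ]
[[281.6085449  201.11922114]
 [281.3197719  186.14294219]]
```

View pics/w1.png

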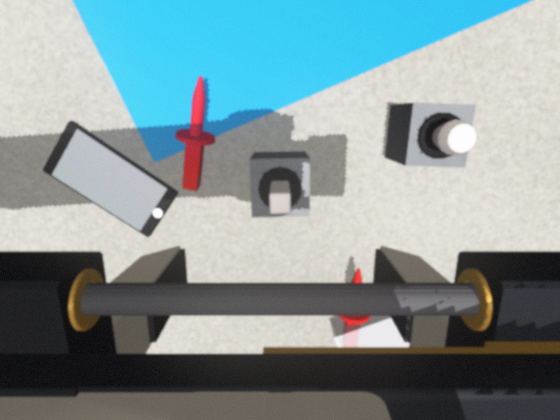

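The handle top is centred at (280,203), within 2 px of the prediction. The stand top is centred at (280,187) and square to the image. Now I grasp, lift and look over the seam.

```bash
python3 - <<'E'
from h import *
manip.servo_line([.4530,-.2822,.0905],down(np.radians(67.8)),vel=.12)
print(manip.current_tool_pos(),manip.current_force())
effector.close(f_grip=25)
print("gap",manip.current_finger_gap(),manip.current_tool_pos(),manip.current_force())
np.save("grasp.npy",manip.current_tool_pos())
manip.servo_line([.4530,-.2822,.24],vel=.12)
print("gap",manip.current_finger_gap(),manip.current_force())
s=np.array([.5156,-.0064]);e=np.array([.6736,.0001])
g=(s+e)/2
manip.move_pose([*g,.19],down(np.radians(67.8)))
manip.sleep(.3)
c=viewer.get_calibration("wrist"); m=viewer.get_image("wrist"); 
cv2.imwrite("pics/w2.png",m[:,:,::-1]); cv2.imwrite("pics/s2.png",viewer.get_image("scene")[:,:,::-1])
np.save("c2.npy",c,allow_pickle=True)
p=manip.current_tool_pos(); print(p,manip.current_clock())
print("tip",proj(c,p-[0,0,.08]),"seam",proj(c,[[*s,.02],[*e,.02]]))
print("tip scene",proj(viewer.get_calibration("scene"),p-[0,0,.08]))
E
```

```text
[ 0.45359694 -0.28251258  0.091226  ] [-0.29623337  0.1971172  -0.06605804]
gap 0.01791289038091879 [ 0.4529644  -0.28220481  0.09046965] [ 0.11055828 -0.11374472 -0.05578502]
gap 0.017626575353905674 [-0.15337874  0.06096008 -0.51698591]
[ 0.59464396 -0.00386528  0.19017308] 7.7333
tip [[281.49520316 209.18360869]] seam [[211.88558732 217.06866828]
 [353.11022354 153.22081496]]
tip scene [[347.53019088 177.42718463]]
```

View pics/w2.png

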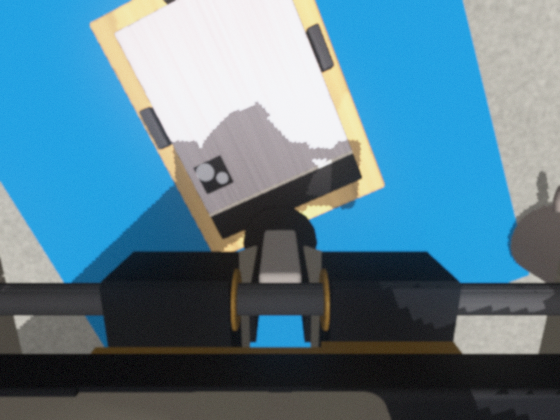

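View pics/s2.png

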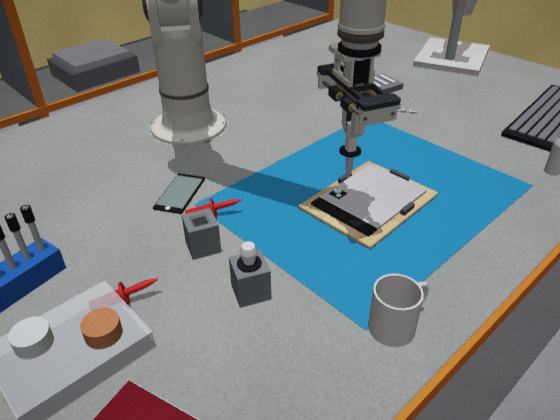

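The wrist view shows the seam from about (210,215) to (353,153), matching the prediction. The scene view shows the pen held vertical over the strip. I zoom once to check the tip and the seam.

```bash
python3 - <<'E'
import cv2,numpy as np
a=cv2.imread("pics/s2.png")[135:215,310:390];b=cv2.imread("pics/w2.png")[130:240,200:370]
r=cv2.resize
cv2.imwrite("pics/z2.png",np.hstack([cv2.convertScaleAbs(r(a,(400,400),interpolation=cv2.INTER_CUBIC),alpha=1.5),r(b[:,:110],(400,400),interpolation=cv2.INTER_CUBIC)]))
g=cv2.cvtColor(cv2.imread("pics/w2.png"),6)
P=[]
for x in range(215,353,6):
    y0=217-(x-212)*64/141; col=g[int(y0)-7:int(y0)+8,x].astype(int); 
    P.append((x,int(y0)-7+np.argmin(np.diff(col))+1)); 
    if x%12==11: print(x,round(y0,1),col.tolist())
from h import *
c=np.load("c2.npy",allow_pickle=True).item()
P=np.array(P); w=cast(c,P,.02); k=np.polyfit(w[:,0],w[:,1],1); r_=w[:,1]-np.polyval(k,w[:,0])
k=np.polyfit(w[abs(r_)<.003,0],w[abs(r_)<.003,1],1); print(k,np.polyval(k,[.5156,.6736]))
E
```

```text
215 215.6 [150, 151, 159, 160, 159, 147, 112, 70, 43, 36, 37, 33, 37, 39, 40]
227 210.2 [151, 153, 158, 159, 162, 140, 106, 66, 43, 37, 37, 38, 35, 36, 36]
239 204.7 [151, 152, 152, 152, 157, 151, 128, 87, 50, 41, 35, 37, 37, 36, 38]
251 199.3 [151, 152, 154, 159, 164, 148, 113, 71, 43, 37, 40, 36, 36, 37, 36]
263 193.9 [151, 153, 157, 160, 167, 167, 147, 103, 60, 39, 39, 34, 40, 39, 38]
275 188.4 [161, 158, 161, 166, 169, 166, 135, 90, 55, 44, 41, 42, 41, 42, 40]
287 183.0 [158, 160, 158, 159, 167, 167, 149, 118, 76, 51, 43, 42, 44, 40, 43]
299 177.5 [159, 160, 156, 159, 164, 161, 136, 96, 62, 49, 44, 46, 44, 48, 46]
311 172.1 [165, 165, 165, 171, 174, 165, 136, 91, 59, 51, 52, 51, 48, 58, 60]
323 166.6 [219, 235, 240, 239, 237, 237, 227, 182, 120, 79, 76, 74, 70, 75, 69]
335 161.2 [163, 161, 159, 161, 164, 162, 139, 96, 66, 52, 52, 53, 53, 49, 49]
347 155.7 [164, 163, 164, 161, 162, 164, 150, 118, 77, 58, 51, 52, 52, 51, 55]
[ 0.03689065 -0.0247192 ] [-0.00569838  0.00013034]
```

View pics/z2.png

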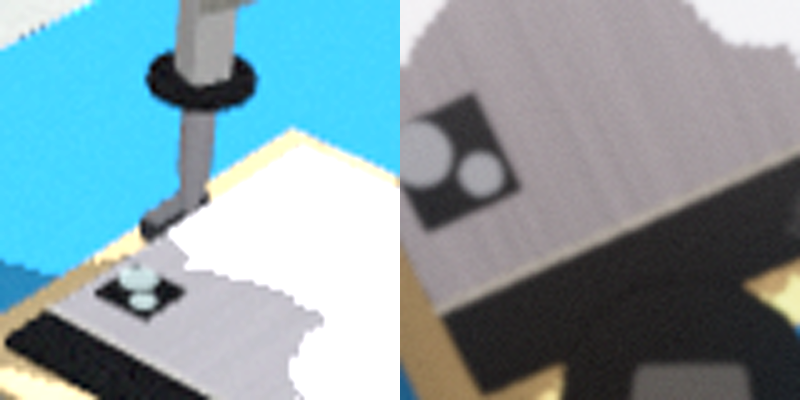

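```bash
python3 - <<'E'
from h import *
q=down(np.radians(67.8))
s=np.array([.5156,-.0057]);e=np.array([.6736,.0004]); u=(e-s)/np.linalg.norm(e-s); m=(s+e)/2
a=m-.088*u;b=m+.088*u
manip.servo_line([*a,.15],q,vel=.15)
manip.servo_line([*a,.1105],q,vel=.08)
manip.sleep(.2); print(a,manip.current_tool_pos(),manip.current_clock())
manip.servo_line([*b,.1105],q,vel=.022)
print(b,manip.current_tool_pos(),manip.current_clock(),manip.current_force(),manip.current_joint_velocities())
manip.sleep(.2)
manip.servo_line([*b,.2],q,vel=.12)
g=np.load("grasp.npy"); print(g)
manip.move_pose([*g[:2],.24],q)
manip.sleep(.3); p=manip.current_tool_pos()
sc=viewer.get_calibration("wrist"); im=viewer.get_image("wrist")
cv2.imwrite("pics/w3.png",im[:,:,::-1])
print(p,manip.current_clock(),manip.current_finger_gap(),R.from_quat(manip.current_tcp_rot()).as_euler('xyz',True),proj(sc,[*g[:2],.072]))
E
```

```text
[ 0.50666551 -0.00604494] [ 0.50711128 -0.00600501  0.11096662] 9.3667
[0.68253449 0.00074494] [0.68255499 0.000748   0.1105185 ] 17.5167 [-0.26915193  0.0355054  -1.34171702] [ 0.00044663  0.0001462   0.00015062 -0.00166973 -0.0006078  -0.00153234
 -0.00127067]
[ 0.4529644  -0.28220481  0.09046965]
[ 0.45356017 -0.28149783  0.23991221] 20.3333 0.017925065454416547 [-1.79995278e+02 -1.89314896e-02  6.78702037e+01] [[281.1121054  188.56052429]]
```

```bash
python3 - <<'E'
from h import *
g=np.load("grasp.npy"); q=down(np.radians(67.8))
manip.servo_line([*g[:2],.15],q,vel=.12)
manip.servo_line([*g[:2],.0908],q,vel=.05)
manip.sleep(.3); print(manip.current_tool_pos(),manip.current_force())
effector.open_jaws(); manip.sleep(.3)
manip.servo_line([*g[:2],.24],vel=.1)
manip.sleep(.3)
c=viewer.get_calibration("wrist"); a=viewer.get_image("wrist"); b=viewer.get_image("scene")
cv2.imwrite("pics/f.png",np.hstack([cv2.resize(a[100:300,180:380],(390,390)),cv2.resize(b[150:350,130:330],(390,390))])[:,:,::-1])
print(manip.current_clock(),manip.current_finger_gap())
E
```

```text
[ 0.45301942 -0.28227465  0.09094421] [ 0.0543642   1.3751936  -1.00556146]
26.45 0.09158196226563102
```

View pics/f.png

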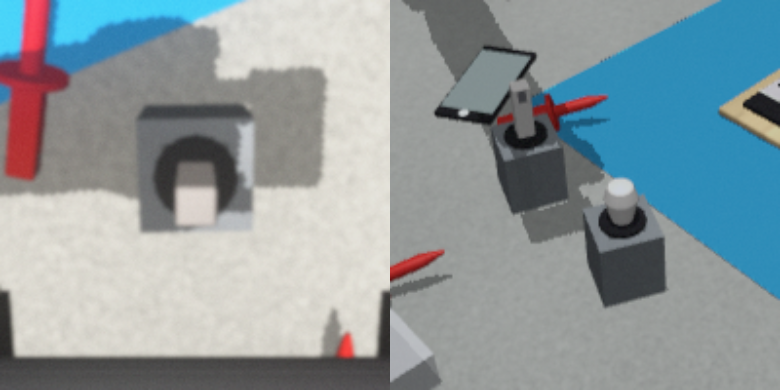

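The pen hangs upright in its stand, with the disc flat on the top (crop centre about (195,175)). The gripper is clear.

```bash
python3 -c "
from bench import manip
print(manip.hand_in())"
```

```text
the job is handed in; nothing more can be done
None
```

The UV pen was guided along the whole seam about 1 cm above it at a mean 2.2 cm/s, then hung upright in its own stand and released, and the job was handed in after about 26 s.

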